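# Bring the inspection tube down on the specimen and lock its cam lever

### The job

Slide the digital microscope's tube down through its open clamp until the sprung cap on its nose rests lightly on the specimen, without pressing hard on it. Then swing the clamp's cam lever round over centre until it lies fully home against the clamp ring, without forcing it against its rest, so that the tube is locked there. Leave the other things on the bench alone.

Things in the scene. Friction and masses are not known exactly. Their poses are not given: they have to be found in the camera images.
- stand: Grey inspection stand, fixed. Origin on the bench exactly below the tube's axis, z up, x from the tube towards the steel column (25 mm thick, 125 mm away, 204 mm high). Base plate 240 x 135 mm, 14 mm thick, from x = -75 to 165 mm. A 26 mm wide arm at height 121 to 139 mm joins the column to the clamp ring.
- clamp (a point): Centre of the open clamp on the tube's axis, 130 mm above the bench. Split ring of 54 mm outer diameter, 20 mm high, axes as the stand's. On its -x side two ears reach to x = -46 mm (y = -12 to 12 mm) and a 14 mm thumb nut stands out to y = -21 mm.
- tube: Digital microscope: upright aluminium tube, 33 mm diameter, black band round its top. Origin on its axis at the nose end, 86 to 94 mm above the bench at the start; its top is 124 mm above the origin. While the clamp is open it slides straight up and down only, with about 6 N of drag (it weighs 1.7 to 3.5 N), and stays where it is left. Travel 42 mm below its highest place.
- tube_top (a point): Centre of the tube's flat top face, 70 to 78 mm above the top of the clamp ring at the start.
- cap_end (a point): Centre of the end face of the black cap on the tube's nose, 24 mm diameter, which is to rest on the specimen. The cap is sprung: it yields upward into the tube by 3 mm, with 1.5 N at first and 4.5 N at the end, then it is solid.
- stage: Round black specimen stage, 100 mm diameter, fixed on the stand's base, centred below the tube. Origin and axes as the stand's. On it is clipped a black resin specimen, 30 mm diameter. The stage's height varies and is not measured: the specimen's top is 62 to 76 mm above the bench, so the cap meets it 10 to 32 mm below its start. More than 12 N marks its polish.
- lever_pivot (a point): Centre of the cam lever's upright pivot pin, 130 mm above the bench, at (-36, 22) mm in the stand's frame; axes as the stand's.
- lever (a joint): Cam lever angle, rad. 0 = fully open, grows as it turns clockwise seen from above, about 2.50 = fully home; starts at 0 to 0.45. It resists most near 1.3 (0.7 to 0.9 N m; 10 to 13 N at 70 mm from the pivot). Past the cam's centre, at 2.20, it pushes back no more, but friction (0.2 N m) can hold it there: push it on until it is home.
- lever_tip (a point): Middle of the lever's free end. The lever is an aluminium bar 9 mm thick, 12 mm high (124 to 136 mm above the bench). In a frame at the pivot, turned by 2.50 minus the joint angle from the stand's frame, its middle line runs (13, 11), (36, 15.5), (60, 14), (82, 19) mm; the last is this tip. To close it, push the outer face, which looks to +y of that frame.
- lever_rest (a point): Edge of the black rubber rest on the clamp ring, 130 mm above the bench, at (22, 31.6) mm in the stand's frame. Fully home, the lever's inner face lies against it. The rest hardly yields and is damaged by more than 25 N.
- dropper: Amber dropper bottle, 28 mm diameter, 75 mm high, loose. Origin under its centre.
- dish: Shut glass dish, 92 mm diameter, 18 mm high, loose. Origin under its centre.
- slide_box: Grey and white slide box, 101 x 86 x 35 mm, loose. Origin under its centre.
- specimen: Spare specimen, black resin disc of 30 mm diameter and 18 mm height, loose on the bench. Origin under its centre.

How it is judged:
By the outcome, as a careful person would: the job done as asked, in the order asked, and still so for the second after the job is handed in, with the robot touching nothing.
It also fails if it takes over 69 s, if anything falls off the work surface, if the arm or the gripper's body presses on something with over 40 N, if the wrist force passes 120 N, or if a joint passes its speed limit or range.

### The arm

A 7-joint arm with a two-finger parallel gripper is mounted at the origin on the work surface. World frame = base frame: x ahead of the robot, y to its left, z up, the work surface at z = 0. Lengths are in m, angles in rad, forces in N, time in s.
With the tool pointing down it reaches from about 0.375 to 0.925 m from the base axis. Payload 3.1 kg.
Tool frame: the origin (TCP) lies between the finger pads; the fingertips stand 19 mm ahead of it and the grasp point (between the pads) is the TCP; z points along the fingers, y is the direction in which the jaws open and shut (so a half turn about z gives the same grasp; the last joint's range is limited). The gripper opens to 85 mm and grips with 20 to 120 N. Pads are 22 mm wide; open, the fingers measure 114 mm over their backs; the gripper's body (76 mm by 85 mm) begins 54 mm behind the grasp point. The pads swing forward as they close: fully open they stand 13 mm farther back than shut.
Start: joints at [-1.282, 0.383, 0.044, 1.598, -0.018, 1.161, -0.05], TCP at [0.245, 0.602, 0.25] pointing down, gripper open.
Joint ranges: [-2.61, 2.61], [-0.41, 2.15], [-1.48, 1.57], [0, 2.5], [-1.57, 4.71], [0.05, 1.97], [-2.85, 2.85]. Speed limits (rad/s): [2.79, 2.79, 3.14, 3.14, 3.14, 3.14, 3.14].

### API

Orientations are given as a unit quaternion [x, y, z, w].
In Python, from bench import move_ptp, movel, move_j, move_gripper, pause, inverse_kinematics, read_camera, camera_params, MotionError, sign_off, look_for, tip_of, read_time_s, read_qpos, read_joint_vel, read_effort, read_eef_pos, read_tcp_rot, read_ft_force, read_ft_torque, read_finger_gap gives the robot as it stands. Calls block until the motion is done:
- move_ptp(position, orientation): joint-space move of the TCP to a pose.
- movel(position, orientation=None, speed=0.15): straight line of the TCP; orientation=None keeps the orientation; speed is the mean speed in m/s.
- move_j(angles): joint-space move.
- move_gripper(opening, effort=None): finger opening in m; effort is the grip in N (None keeps the last); returns when the fingers have stopped.
- pause(seconds).
- inverse_kinematics(position, orientation): joint angles nearest the present ones, or None.
- read_camera(name): name is "scene" or "side" or "wrist"; returns the picture (400x640x3 uint8, red, green, blue); there is no depth.
- camera_params(name): a dict with "K" (3x3 intrinsics, pixels), "camera_from_world" (4x4, takes a point from world to camera coordinates). Camera axes: x right, y down, z forward; pixel columns grow to the right and rows downward; lengths in m; the calibration is good to about 2 mm. A picture is of the moment at which its call begins: read the wrist's pose just before it. camera_params takes no time and is no camera call; for the wrist camera it gives the pose at the moment of the call.
A pose or a line that the arm cannot do raises MotionError and nothing moves.
- sign_off(): hands the job in, once; it reports no verdict.
Trained networks look in the newest picture that a camera, given by its name, has taken for a name from the list of things; names that differ only in an ending like _2 or _b are one class to them, and where a whole thing is asked for, a point or a joint stands for the part that bears it (a point fixed in the world has none). Each returns a list of dicts, best first, with "confidence" (0 to 1); they miss things now and then, are a little off and sometimes report something else, mostly with a low value. They report only what shows in the picture. A call takes as long as a camera call.
- look_for(camera, name): "at" ([column, row] in pixels, amid what is visible of it).
- tip_of(camera, name): "at" ([column, row] in pixels: a listed point, or the origin of a listed thing).
Readings, each from a call of its own:
- read_time_s(): time.
- read_qpos(): joint angles.
- read_joint_vel(): joint speeds.
- read_effort(): joint torques, N m.
- read_eef_pos(): TCP position.
- read_tcp_rot(): TCP orientation.
- read_ft_force(): force on the tool from outside, world axes, zero at the start.
- read_ft_torque(): the same for the moment, N m.
- read_finger_gap(): finger opening in m.
Only numpy, scipy, OpenCV 4.12 (cv2) and the standard library are available. Lean on these libraries where they do the work, as an engineer would, in place of code of your own. Each camera call takes 0.05 s, during which the arm holds its last target. There are 200 camera calls.

## Working session

There is one attempt and no reset: what is moved stays moved. The work goes in short steps, each a Python script; the robot and the scene stay as the last script left them, time stands still between calls to the robot, and variables do not carry over. Pictures are saved under pics/ and viewed, about 8 in all and at most 12, crops included, and the job is handed in when it is done.

```bash
mkdir -p pics; ls; cat > h.py <<'E'
import numpy as np, cv2
from bench import *
def snap(cam,fn):
    im=read_camera(cam); cv2.imwrite('pics/'+fn,im[:,:,::-1]); return im
def ray(cam,uv):
    p=camera_params(cam);K=np.array(p["K"]);T=np.array(p["camera_from_world"])
    R,t=T[:3,:3],T[:3,3]
    d=R.T@np.linalg.solve(K,[uv[0],uv[1],1.]); return -R.T@t,d/np.linalg.norm(d)
def atz(cam,uv,z):
    o,d=ray(cam,uv); return o+d*(z-o[2])/d[2]
def proj(cam,P):
    p=camera_params(cam);K=np.array(p["K"]);T=np.array(p["camera_from_world"])
    q=(T[:3,:3]@np.asarray(P).T).T+T[:3,3]; q=q@K.T; return q[:,:2]/q[:,2:]
E
python3 - <<'E'
from h import *
print(read_time_s(),read_eef_pos(),read_tcp_rot(),read_ft_force())
for c in ["scene","side"]:
    snap(c,c+'1.png'); print(c,ray(c,(320,200)))
    for n in ["stand","clamp","tube","tube_top","cap_end","lever_pivot","lever_tip","lever_rest","stage","dropper","dish","slide_box","specimen"]:
        try: print(n,[(np.round(r["at"]).tolist(),round(r["confidence"],2)) for r in tip_of(c,n)[:2]])
        except Exception as e: print(n,e)
print(read_time_s())
E
```

```text
pics
0.0 [0.24486479 0.60115976 0.24889437] [ 1.92180761e-01  9.81358690e-01 -1.28025899e-03 -1.93627814e-04] [ 0.11198925  0.13695869 -0.37131037]
scene (array([1.05583958, 0.43965199, 0.76102386]), array([-0.53046273, -0.46275535, -0.71025825]))
stand [([352.0, 163.0], 0.73)]
clamp []
tube [([342.0, 210.0], 0.73)]
tube_top [([350.0, 162.0], 0.62)]
cap_end []
lever_pivot [([348.0, 212.0], 0.95)]
lever_tip [([365.0, 245.0], 0.51)]
lever_rest [([325.0, 198.0], 0.92)]
stage [([344.0, 241.0], 0.67), ([349.0, 212.0], 0.33)]
dropper [([269.0, 201.0], 0.6), ([341.0, 239.0], 0.18)]
dish [([273.0, 263.0], 0.64)]
slide_box [([382.0, 312.0], 0.65)]
specimen [([321.0, 290.0], 0.68)]
side (array([ 0.2689893 , -0.31408635,  0.77035702]), array([ 0.41403309,  0.46140767, -0.78465251]))
stand [([304.0, 252.0], 0.71)]
clamp [([298.0, 217.0], 0.78)]
tube [([301.0, 227.0], 0.56)]
tube_top [([300.0, 191.0], 0.82)]
cap_end [([297.0, 192.0], 0.39)]
lever_pivot [([299.0, 200.0], 0.79), ([299.0, 228.0], 0.53)]
lever_tip [([297.0, 172.0], 0.65), ([301.0, 252.0], 0.35)]
lever_rest [([316.0, 219.0], 0.82), ([301.0, 254.0], 0.65)]
stage [([302.0, 250.0], 0.78)]
dropper [([368.0, 304.0], 0.64), ([298.0, 223.0], 0.53)]
dish [([355.0, 236.0], 0.66)]
slide_box [([280.0, 190.0], 0.73), ([318.0, 218.0], 0.3)]
specimen [([326.0, 208.0], 0.46)]
1.4
```

```bash
python3 - <<'E'
import cv2,numpy as np
a=cv2.imread('pics/scene1.png')[110:350,190:470];b=cv2.imread('pics/side1.png')[120:360,180:460]
cv2.imwrite('pics/c1.png',np.vstack([cv2.resize(np.hstack([a,b]),None,fx=1.42,fy=1.42,interpolation=3)]))
cv2.imwrite('pics/c1.png',cv2.resize(np.hstack([a,b]),(800,343),interpolation=3))
from h import *
for z,n,us,ud in [(.204,'top',(350,162),(300,191)),(.13,'pivot',(348,212),(299,200)),(.13,'tip',(365,245),(297,172)),(.13,'rest',(325,198),(316,219)),(.13,'clamp',(342,205),(298,217)),(0,'stage',(344,241),(302,250))]:
    print(n,atz('scene',us,z).round(3),atz('side',ud,z).round(3))
E
```

```text
top [0.531 0.051 0.204] [0.552 0.06  0.204]
pivot [0.572 0.087 0.13 ] [0.572 0.091 0.13 ]
tip [0.612 0.158 0.13 ] [0.619 0.157 0.13 ]
rest [0.574 0.032 0.13 ] [0.568 0.03  0.13 ]
clamp [0.566 0.067 0.13 ] [0.543 0.057 0.13 ]
stage [0.542 0.061 0.   ] [0.547 0.052 0.   ]
```

View pics/c1.png

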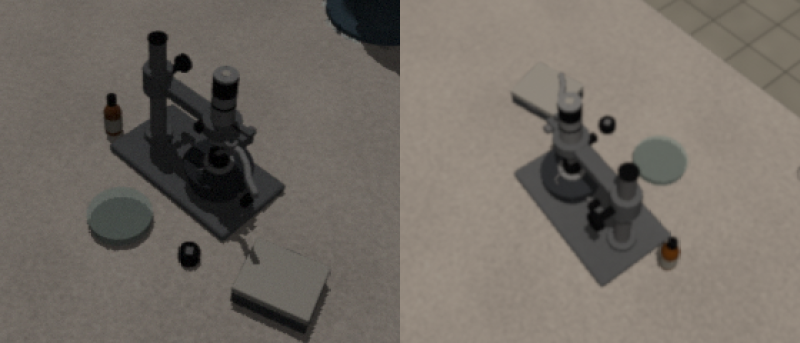

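The pictures show the column on the −y side of the tube and the lever open, pointing to +x+y. The stand's yaw is about −100° and its axis is near (0.544, 0.057). Next I'll refine this with the wrist camera.

```bash
cat >> h.py <<'E'
from scipy.spatial.transform import Rotation as Rt
from scipy.optimize import least_squares
S={'pivot':(-.036,.022,.13),'rest':(.022,.0316,.13),'clamp':(0,0,.13)}
def W(s,p):  # s=(x,y,yaw), stand point->world
    c,n=np.cos(s[2]),np.sin(s[2]); return np.array([s[0]+c*p[0]-n*p[1],s[1]+n*p[0]+c*p[1],p[2]])
def tip(s,th):
    a=2.5-th; return W(s,(-.036+.082*np.cos(a)-.019*np.sin(a),.022+.082*np.sin(a)+.019*np.cos(a),.13))
def obs(cam):
    out={}
    for n in ["clamp","tube_top","lever_pivot","lever_tip","lever_rest","stage"]:
        r=tip_of(cam,n)
        if r: out[n]=(r[0]["at"],r[0]["confidence"])
    return out
E
python3 - <<'E'
from h import *
import pickle
O=[]
def take(cam,fn):
    par=camera_params(cam); snap(cam,fn); o=obs(cam); O.append((par,o)); print(fn,{k:(np.round(v[0]).tolist(),round(v[1],2)) for k,v in o.items()})
take('scene','s2.png'); take('side','d2.png')
q=read_tcp_rot()
move_ptp([.40,.30,.40],q); move_gripper(0.0,60)
print(read_finger_gap(),ray('wrist',(320,200)),read_eef_pos())
for i,p in enumerate([(.50,.16,.42),(.56,.10,.42)]):
    move_ptp(p,q); pause(.2); print(ray('wrist',(320,200)),read_ft_force()); take('wrist',f'w{i}.png')
pickle.dump(O,open('O.pkl','wb'))
def P(par,p):
    T=np.array(par["camera_from_world"]);c=np.array(par["K"])@(T[:3,:3]@p+T[:3,3]);return c[:2]/c[2]
def f(v):
    s=v[:3];r=[]
    pts={'clamp':W(s,(0,0,.13)),'tube_top':W(s,(0,0,v[4])),'lever_pivot':W(s,S['pivot']),'lever_rest':W(s,S['rest']),'lever_tip':tip(s,v[3]),'stage':W(s,(0,0,0))}
    for par,o in O:
        for k,(at,c) in o.items(): r+=list((P(par,pts[k])-at)*c/2)
    return np.array(r)
R=least_squares(f,[.545,.058,-1.75,.1,.214],loss='soft_l1',x_scale=[.01,.01,.1,.1,.01])
print(R.x,np.round(f(R.x),1),read_time_s())
a=[cv2.imread(f'pics/w{i}.png') for i in (0,1)]
cv2.imwrite('pics/c2.png',cv2.resize(np.hstack(a),(800,250),interpolation=3))
E
```

```text
s2.png {'clamp': ([346.0, 198.0], 0.92), 'tube_top': ([348.0, 163.0], 0.69), 'lever_pivot': ([352.0, 209.0], 0.56), 'lever_tip': ([365.0, 246.0], 0.7), 'lever_rest': ([322.0, 198.0], 0.72), 'stage': ([341.0, 240.0], 0.9)}
d2.png {'clamp': ([298.0, 218.0], 0.6), 'tube_top': ([298.0, 194.0], 0.59), 'lever_pivot': ([298.0, 206.0], 0.68), 'lever_tip': ([292.0, 170.0], 0.56), 'lever_rest': ([316.0, 216.0], 0.95), 'stage': ([302.0, 252.0], 0.73)}
-9.839241070977435e-05 (array([0.32328409, 0.33098419, 0.52336599]), array([ 0.29728199, -0.11507487, -0.94782973])) [0.40004789 0.29994791 0.40005815]
(array([0.42224688, 0.19288807, 0.54298966]), array([ 0.29691408, -0.11382544, -0.94809588])) [ 0.24622872 -0.38854487 -0.19309811]
w0.png {'clamp': ([268.0, 217.0], 0.89), 'tube_top': ([252.0, 242.0], 0.62), 'lever_tip': ([344.0, 227.0], 0.84), 'lever_rest': ([261.0, 236.0], 0.74), 'stage': ([278.0, 192.0], 0.91)}
(array([0.48260414, 0.13243464, 0.5433066 ]), array([ 0.29716296, -0.11349185, -0.9480579 ])) [-0.85929254 -0.16192611 -0.35091938]
w1.png {'clamp': ([286.0, 165.0], 0.77), 'tube_top': ([208.0, 198.0], 0.71), 'lever_pivot': ([313.0, 172.0], 0.98), 'lever_tip': ([369.0, 180.0], 0.84), 'lever_rest': ([281.0, 191.0], 0.75), 'stage': ([294.0, 150.0], 0.84)}
[ 0.54405239  0.05432236 -1.59914584  0.09176031  0.21785235] [-0.6 -0.8 -0.1 -1.  -0.1  0.6  0.7  0.   0.8  0.2  0.  -0.3  0.3 -0.1
 -0.  -1.  -0.1 -1.4  0.   0.6  0.7  0.2 -0.4 -0.7 -1.  -0.5  0.7 -0.3
  0.4  0.3  0.3  0.3 -0.3  0.2 -0.5  0.6 24.5 -5.8 -0.1 -0.1 -0.4  0.1
 -0.2 -0.2 -0.3  1.1] 6.5083
```

View pics/c2.png

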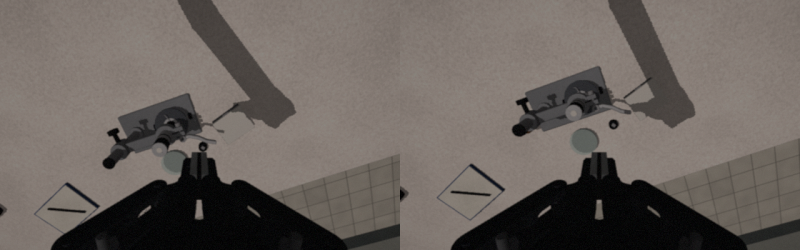

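The wrist pictures show the stand, with the tube near (280,180) in w1. The network's tube_top at (208,198) was a false hit, and the fit rejected it. I'll overlay the fitted model to check the yaw and lever angle.

```bash
python3 - <<'E'
from h import *
import pickle
O=pickle.load(open('O.pkl','rb'))
def P(par,p):
    T=np.array(par["camera_from_world"]);c=np.array(par["K"])@(T[:3,:3]@p+T[:3,3]);return c[:2]/c[2]
s=[ 0.54405,0.05432,-1.599];th=.092;top=.2178
a=2.5-th
lev=[(-.036+np.cos(a)*x-np.sin(a)*y,.022+np.sin(a)*x+np.cos(a)*y,.136) for x,y in [(.013,.011),(.036,.0155),(.06,.014),(.082,.019)]]
base=[(x,y,.014) for x,y in [(-.075,-.0675),(.165,-.0675),(.165,.0675),(-.075,.0675),(-.075,-.0675)]]
circ=lambda x,r,z:[(x+r*np.cos(t),r*np.sin(t),z) for t in np.linspace(0,6.28,25)]
pics=[]
for (par,o),fn,c in [(O[0],'s2',(345,200)),(O[1],'d2',(305,230)),(O[3],'w1',(290,170))]:
    im=cv2.imread(f'pics/{fn}.png');k=4;u0,v0=c[0]-60,c[1]-75
    im=cv2.resize(im[v0:v0+150,u0-7:u0+127],None,fx=k,fy=k,interpolation=3);u0-=7
    im=cv2.convertScaleAbs(im,alpha=1.7)
    for L,col in [(base,(0,255,0)),(lev,(0,0,255)),(circ(0,.0165,top),(255,255,0)),(circ(.125,.0125,.204),(255,0,255))]:
        q=np.array([(P(par,W(s,p))-[u0,v0])*k for p in L]).round().astype(int)
        cv2.polylines(im,[q],False,col,1)
    pics.append(im[:, :536])
cv2.imwrite('pics/c3.png',cv2.resize(np.hstack(pics),(800,300),interpolation=cv2.INTER_AREA))
E
```

```text
(no output)
```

View pics/c3.png

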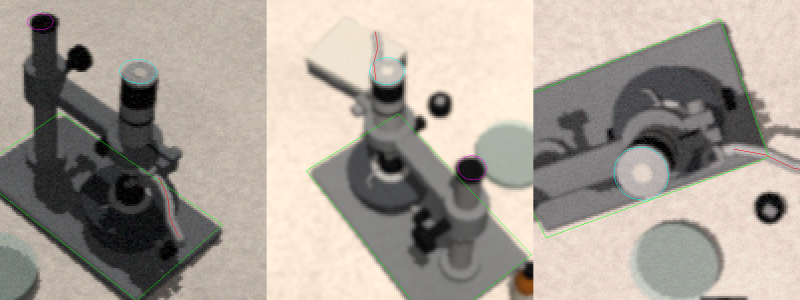

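The overlay matches the tube top, column, base and lever in all three views. Next I'll push the tube down while watching the force.

```bash
python3 - <<'E'
from h import *
x,y=.544,.0543
q=[0.1925,0.9813,0,0]; q=np.array(q)/np.linalg.norm(q)
move_ptp([x,y,.30],q); movel([x,y,.246],q,speed=.08); pause(.4)
F0=np.mean([read_ft_force()[2] for _ in range(5)])
t=read_time_s(); f=[read_ft_force()[2] for _ in range(5)]; print('F0',F0,np.round(f,2),read_time_s()-t)
z=.246
log=[]
for i in range(18):
    z-=.001; movel([x,y,z],speed=.02); F=np.mean([read_ft_force()[2] for _ in range(5)])-F0
    log.append((round(z,4),round(read_eef_pos()[2],4),round(F,2)))
    if F>7.5 : break
print(log,read_time_s())
E
```

```text
F0 0.1191475436703888 [0.12 0.12 0.12 0.12 0.12] 0.0
[(0.245, np.float64(0.2449), np.float64(-0.42)), (0.244, np.float64(0.2439), np.float64(0.29)), (0.243, np.float64(0.2429), np.float64(-0.31)), (0.242, np.float64(0.2419), np.float64(-0.14)), (0.241, np.float64(0.2409), np.float64(-0.27)), (0.24, np.float64(0.2399), np.float64(0.05)), (0.239, np.float64(0.2389), np.float64(0.24)), (0.238, np.float64(0.2379), np.float64(0.91)), (0.237, np.float64(0.2369), np.float64(0.46)), (0.236, np.float64(0.2361), np.float64(-0.42)), (0.235, np.float64(0.2353), np.float64(2.07)), (0.234, np.float64(0.2342), np.float64(3.13)), (0.233, np.float64(0.233), np.float64(2.56)), (0.232, np.float64(0.2319), np.float64(1.7)), (0.231, np.float64(0.2309), np.float64(1.24)), (0.23, np.float64(0.23), np.float64(2.41)), (0.229, np.float64(0.229), np.float64(1.64)), (0.228, np.float64(0.228), np.float64(1.83))] 12.8167
```

```bash
cat >> h.py <<'E'
def fz(n=6,dt=.03):
    v=[]
    for _ in range(n): pause(dt); v.append(read_ft_force())
    return np.mean(v,0)
E
python3 - <<'E'
from h import *
x,y=.544,.0543; F0=.1; z=.228; log=[];base=[]; hi=0
while z>.2035:
    z-=.001 if z>.2205 else .0006
    movel([x,y,z],speed=.03); F=fz(5,.03)[2]-F0; log.append((round(z,4),round(float(F),2)))
    b=np.median(base) if base else 2
    if len(base)>4 and F>b+1.3:
        F=fz(8,.03)[2]-F0; log.append(('re',round(float(F),2))); 
        if F>b+1.2: 
            hi+=1
            if hi==2 or F>b+2.4: break
            continue
    hi=0; base.append(F)
print(log,np.median(base),read_time_s(),read_eef_pos())
E
```

```text
[(0.227, 2.08), (0.226, 1.94), (0.225, 1.9), (0.224, 2.28), (0.223, 1.62), (0.222, 2.11), (0.221, 1.89), (0.22, 1.74), (0.2194, 2.04), (0.2188, 2.67), (0.2182, 2.45), (0.2176, 2.25), (0.217, 2.79), (0.2164, 4.7), ('re', 5.04)] 2.076939970207194 18.9167 [0.54401289 0.05431713 0.21651683]
```

The force rose from about 2.1 N to 5 N at TCP z 0.2165. That puts the cap on the specimen with the spring yielding about 1 mm. I'll retract now and plan the lever sweep.

```bash
cat >> h.py <<'E'
s=[.544,.0543,-1.599]
def pose(th,gap,mode,T=np.radians(15),xl=.064,ztip=.116,half=.011):
    a=2.5-th; yl=.0195+half+gap
    p=W(s,(-.036+xl*np.cos(a)-yl*np.sin(a),.022+xl*np.sin(a)+yl*np.cos(a),ztip))
    psi=s[2]+a; n=np.array([-np.sin(psi),np.cos(psi),0]); Z=np.array([0,0,1.])
    z=-np.cos(T)*Z-np.sin(T)*n; m=np.cos(T)*n-np.sin(T)*Z
    if mode[0]=='x': x=m*(1 if mode[1]=='+' else -1); yv=np.cross(z,x)
    else: yv=m*(1 if mode[1]=='+' else -1); x=np.cross(yv,z)
    return p-.019*z, Rt.from_matrix(np.c_[x,yv,z]).as_quat(), n
E
python3 - <<'E'
from h import *
movel([.544,.0543,.30],speed=.12)
print(read_time_s(),fz()[:3])
for m in ['x+','x-','y+','y-']:
    js=[inverse_kinematics(*pose(t,.0,m)[:2]) for t in np.linspace(0,2.5,11)]
    print(m,[None if j is None else np.round(j,1).tolist() for j in js][::2], [j is None for j in js].count(True))
snap('scene','s3.png');
for n in ("tube_top","lever_tip"): print(n,tip_of('scene',n)[:2])
print(proj('scene',[W(s,(0,0,.1975)),tip(s,.09)]))
E
```

```text
19.7667 [-0.33792023 -0.04185628 -0.20234289]
x+ [[-0.9, 0.4, 0.5, 1.9, 0.1, 0.7, 0.4], [-0.8, 0.5, 0.5, 1.8, 0.0, 0.9, 0.0], [-0.8, 0.6, 0.6, 1.7, -0.1, 1.1, -0.3], [-0.7, 0.7, 0.7, 1.6, -0.2, 1.2, -0.6], [-0.7, 0.7, 0.8, 1.6, -0.4, 1.3, -1.0], [-0.7, 0.7, 0.8, 1.6, -0.5, 1.3, -1.3]] 0
x- [[-1.4, 0.9, 1.4, 2.0, -0.9, 0.9, -2.0], [0.2, 0.6, -0.8, 1.7, 0.8, 1.1, 2.6], [-0.6, 0.6, 0.3, 1.6, 0.1, 1.1, 2.7], [-0.5, 0.6, 0.3, 1.6, -0.0, 1.2, 2.3], [-0.5, 0.6, 0.4, 1.6, -0.2, 1.2, 2.0], [-0.5, 0.6, 0.5, 1.6, -0.3, 1.2, 1.7]] 0
y+ [[-0.7, 0.4, 0.3, 1.9, 0.2, 0.7, 1.9], [-0.7, 0.5, 0.4, 1.8, 0.1, 0.9, 1.5], [-0.7, 0.6, 0.5, 1.7, -0.0, 1.1, 1.2], [-0.6, 0.6, 0.5, 1.6, -0.1, 1.2, 0.8], [-0.6, 0.7, 0.5, 1.6, -0.2, 1.2, 0.5], [-0.5, 0.6, 0.6, 1.6, -0.4, 1.3, 0.2]] 0
y- [[-1.0, 0.4, 0.6, 1.9, -0.0, 0.7, -1.1], [-1.0, 0.6, 0.7, 1.8, -0.1, 0.9, -1.4], [-0.9, 0.7, 0.8, 1.7, -0.3, 1.1, -1.8], [-1.1, 1.1, 1.4, 1.6, -0.9, 1.4, -1.8], [-1.0, 1.1, 1.4, 1.6, -0.9, 1.5, -2.2], [0.6, 0.8, -1.0, 1.6, 0.6, 1.4, 2.6]] 0
tube_top [{'at': [346.8, 171.9], 'confidence': 0.88}]
lever_tip [{'at': [368.0, 247.9], 'confidence': 0.68}]
[[346.5635227  169.02182331]
 [367.58588886 245.58633798]]
```

```bash
python3 - <<'E'
from h import *
m='x+'
p,q,n=pose(-.2,.004,m); up=np.array([0,0,1])
move_ptp(p+up*.13,q); movel(p+up*.02,q,speed=.12); movel(p,q,speed=.06)
F0=fz(); print('F0',F0.round(2),read_time_s())
log=[]
for th in list(np.arange(-.1,2.06,.09)):
    p,q,n=pose(th,0,m); movel(p,q,speed=.06); pause(.02)
    F=read_ft_force()-F0; log.append((round(th,2),round(float(F@n),1),round(float(F[2]),1)))
    if np.linalg.norm(F)>28: print('ABORT'); break
print(log,read_time_s(),th)
np.save('F0.npy',F0)
snap('scene','s4.png')
snap('wrist','w4.png')
print(tip_of('scene','lever_tip')[:2],tip_of('wrist','lever_tip')[:2],[proj('scene',[tip(s,t)]).round(0).tolist() for t in (1.8,2,2.1,2.2)])
a=cv2.imread('pics/s4.png')[110:310,240:460];b=cv2.imread('pics/w4.png')
cv2.imwrite('pics/c4.png',np.hstack([cv2.resize(a,(440,400)),cv2.resize(b[50:400,160:480],(360,400))]))
E
```

```text
F0 [0.09 0.02 0.02] 22.425
[(np.float64(-0.1), -0.5, -0.8), (np.float64(-0.01), 0.9, -1.0), (np.float64(0.08), 0.2, 0.7), (np.float64(0.17), -0.1, -1.1), (np.float64(0.26), 0.6, -1.2), (np.float64(0.35), 1.8, -0.5), (np.float64(0.44), 1.7, -1.7), (np.float64(0.53), 2.9, -2.8), (np.float64(0.62), 3.5, -2.0), (np.float64(0.71), 4.7, -2.4), (np.float64(0.8), 4.6, -2.1), (np.float64(0.89), 4.9, -1.9), (np.float64(0.98), 5.8, -2.0), (np.float64(1.07), 6.4, -1.9), (np.float64(1.16), 6.5, -2.0), (np.float64(1.25), 7.3, -1.1), (np.float64(1.34), 7.8, -1.8), (np.float64(1.43), 7.7, -2.4), (np.float64(1.52), 8.1, -1.9), (np.float64(1.61), 8.2, -3.4), (np.float64(1.7), 8.4, -4.7), (np.float64(1.79), 7.4, -4.1), (np.float64(1.88), 6.9, -4.1), (np.float64(1.97), 5.2, -3.5), (np.float64(2.06), 3.5, -3.6)] 29.375 2.06
[] [] [[[306.0, 216.0]], [[305.0, 209.0]], [[306.0, 206.0]], [[307.0, 203.0]]]
```

View pics/c4.png

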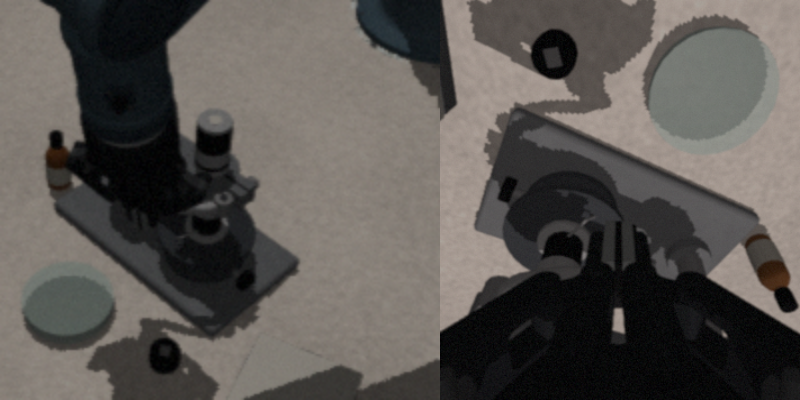

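The finger is carrying the lever round, and the true angle lags the commanded one by about 0.2 rad. I'll continue in fine steps until it reaches the rest.

```bash
python3 - <<'E'
from h import *
m='x+'; F0=np.load('F0.npy'); log=[]; th=2.06; fmin=99
while th<2.95:
    th+=.04 if th<2.42 else .0075
    p,q,n=pose(th,0,m); movel(p,q,speed=.05 if th<2.42 else .03)
    F=(fz(3,.015)-F0)@n
    log.append((round(th,3),round(float(F),1)))
    if F>6.5 and th>2.3: break
    if F>5.0 and th>2.3:
        F=(fz(6,.02)-F0)@n; log.append(('re',round(float(F),1)))
        if F>5: break
    if read_time_s()>52: break
print(log,read_time_s())
E
```

```text
[(2.1, 3.8), (2.14, 4.1), (2.18, 3.2), (2.22, 1.9), (2.26, 1.4), (2.3, 0.8), (2.34, -0.2), (2.38, -0.2), (2.42, -0.1), (2.428, 0.0), (2.435, 0.3), (2.442, -0.2), (2.45, -0.2), (2.457, -0.3), (2.465, -0.2), (2.472, -0.3), (2.48, -0.2), (2.487, -0.4), (2.495, -0.9), (2.502, -0.2), (2.51, -0.6), (2.517, -0.5), (2.525, 0.2), (2.532, 0.2), (2.54, 1.1), (2.547, 1.9), (2.555, 4.2), (2.562, 5.3), ('re', 5.8)] 38.075
```

```bash
python3 - <<'E'
from h import *
print(fz().round(2),read_eef_pos(),[round(v,4) for v in pose(2.562,0,'x+')[0]])
for c in ('scene','side','wrist'):
    snap(c,c+'5.png')
    for n in ('lever_tip','lever_rest','lever_pivot'): print(c,n,[(r['at'],r['confidence']) for r in tip_of(c,n)[:2]])
    print({t:proj(c,[tip(s,t)]).round(0).tolist() for t in (2.2,2.35,2.5)},proj(c,[W(s,S['rest'])]).round(0))
b=cv2.imread('pics/side5.png')[130:280,230:380];w=cv2.imread('pics/wrist5.png')[180:340,220:420]
cv2.imwrite('pics/c5.png',cv2.convertScaleAbs(np.hstack([cv2.resize(b,(400,400),interpolation=3),cv2.resize(w,(400,400),interpolation=3)]),alpha=1.7))
E
```

```text
[ 5.54  1.73 -1.31] [0.59781248 0.02316911 0.13460273] [np.float64(0.5965), np.float64(0.0227), np.float64(0.1344)]
scene lever_tip []
scene lever_rest [([324.1, 200.4], 0.68)]
scene lever_pivot [([351.1, 210.5], 0.95)]
{2.2: [[307.0, 203.0]], 2.35: [[309.0, 198.0]], 2.5: [[312.0, 194.0]]} [[325. 198.]]
side lever_tip [([330.0, 221.3], 0.55)]
side lever_rest [([319.3, 218.8], 0.58)]
side lever_pivot [([295.9, 201.8], 0.75), ([358.8, 235.3], 0.74)]
{2.2: [[335.0, 214.0]], 2.35: [[332.0, 218.0]], 2.5: [[329.0, 222.0]]} [[318. 217.]]
wrist lever_tip [([349.0, 288.3], 0.74)]
wrist lever_rest []
wrist lever_pivot [([210.7, 310.2], 0.79)]
{2.2: [[331.0, 255.0]], 2.35: [[342.0, 270.0]], 2.5: [[349.0, 285.0]]} [[307. 298.]]
```

View pics/c5.png

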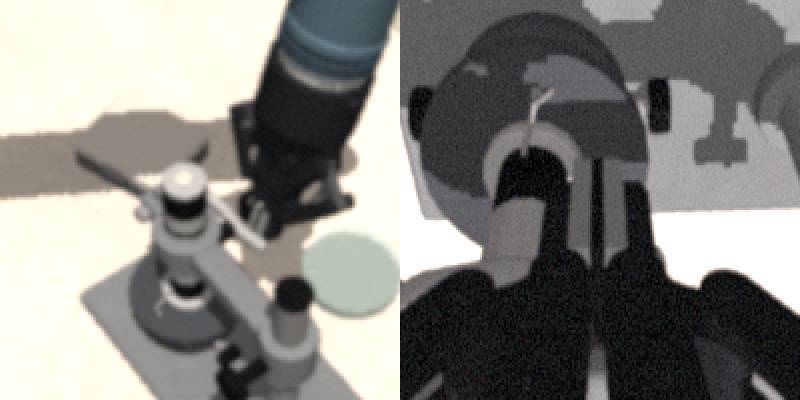

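Both side and wrist cameras put the lever tip at the fully-home position. I'll make one more small push to confirm it, then back off and check.

```bash
python3 - <<'E'
from h import *
F0=np.load('F0.npy')
p,q,n=pose(2.570,0,'x+'); movel(p,q,speed=.03); print('F',((fz()-F0)@n).round(2))
movel(p+n*.05,q,speed=.08); movel(p+n*.06+np.array([0,0,.17]),q,speed=.15)
move_ptp([.45,.32,.36],[0.1925,0.9813,0,0]); pause(.3)
print('free',fz().round(2),read_time_s())
cr=[]
for c,(u,v) in (('scene',(335,205)),('side',(310,225))):
    snap(c,c+'6.png')
    for k in ('lever_tip','tube_top','cap_end'): print(c,k,[(r['at'],round(r['confidence'],2)) for r in tip_of(c,k)[:2]])
    print({t:proj(c,[tip(s,t)]).round(0).tolist() for t in (2.2,2.35,2.5)},proj(c,[W(s,(0,0,.1975)),W(s,(0,0,.0735))]).round(0))
    im=cv2.imread(f'pics/{c}6.png')
    q0=proj(c,[tip(s,2.5)])[0]
    cr.append(cv2.resize(im[v-75:v+75,u-75:u+75],(400,400),interpolation=3))
cv2.imwrite('pics/c6.png',cv2.convertScaleAbs(np.hstack(cr),alpha=1.7))
E
```

```text
F 5.8
free [-0.05  0.15  0.27] 43.5667
scene lever_tip [([309.7, 195.6], 0.71)]
scene tube_top [([346.7, 168.8], 0.97), ([266.8, 200.1], 0.61)]
scene cap_end []
{2.2: [[307.0, 203.0]], 2.35: [[309.0, 198.0]], 2.5: [[312.0, 194.0]]} [[347. 169.]
 [343. 216.]]
side lever_tip [([327.7, 220.0], 0.68), ([299.1, 196.0], 0.3)]
side tube_top [([297.6, 198.7], 0.96), ([300.1, 231.5], 0.23)]
side cap_end []
{2.2: [[335.0, 214.0]], 2.35: [[332.0, 218.0]], 2.5: [[329.0, 222.0]]} [[299. 197.]
 [300. 233.]]
```

View pics/c6.png

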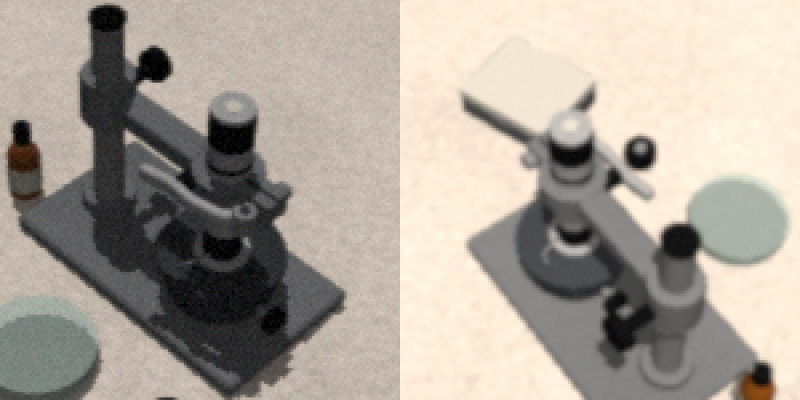

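The pictures show the lever against the ring and the tube down. But the last 0.5 mm of push did not raise the force, so the home position isn't certain. There is time for a second, slightly firmer push, still well under 25 N.

```bash
python3 - <<'E'
from h import *
m='x+'; up=np.array([0,0,1]); log=[]
p,q,n=pose(2.5,.02,m)
move_ptp(p+n*.02+up*.12,q); movel(p+up*.0,q,speed=.12); movel(pose(2.5,.003,m)[0],q,speed=.06)
F0=fz(); g=.001
while g>-.010:
    g-=.0005; p=pose(2.5,g,m)[0]; movel(p,q,speed=.03); F=(fz(3,.015)-F0)@n
    log.append((round(g*1e3,1),round(float((read_eef_pos()-pose(2.5,0,m)[0])@n*1e3),2),round(float(F),1)))
    if F>10.5 or read_time_s()>58: break
print(log)
movel(p+n*.05,q,speed=.1); movel(p+n*.06+up*.17,q,speed=.2); move_ptp([.45,.32,.36],[0.1925,0.9813,0,0]); pause(.2)
print(fz(3).round(2),read_time_s())
for c in ('scene','side'):
    snap(c,c+'7.png'); print(c,[(k,tip_of(c,k)[:1]) for k in ('lever_tip','tube_top')])
E
```

```text
[(0.5, 0.47, 0.0), (0.0, 0.03, -0.7), (-0.5, -0.51, -0.4), (-1.0, -1.01, 0.1), (-1.5, -1.52, 0.0), (-2.0, -2.02, 0.1), (-2.5, -2.43, -0.1), (-3.0, -2.66, 0.6), (-3.5, -2.88, 2.6), (-4.0, -3.06, 4.8), (-4.5, -3.14, 5.6), (-5.0, -3.19, 6.2), (-5.5, -3.25, 7.3), (-6.0, -3.29, 7.3), (-6.5, -3.37, 8.6), (-7.0, -3.48, 9.3), (-7.5, -3.52, 9.9), (-8.0, -3.57, 10.4), (-8.5, -3.62, 10.5)]
[-0.22 -0.34 -0.31] 56.6667
scene [('lever_tip', [{'at': [311.2, 193.1], 'confidence': 0.7}]), ('tube_top', [{'at': [349.0, 170.1], 'confidence': 0.94}])]
side [('lever_tip', [{'at': [329.1, 221.6], 'confidence': 0.56}]), ('tube_top', [{'at': [297.3, 197.7], 'confidence': 0.86}])]
```

```bash
python3 -c "
from bench import *
sign_off(); print(read_time_s())"
```

```text
the job is handed in; nothing more can be done
the job is handed in; nothing more can be done
```

The tube is down with its cap on the specimen and the clamp lever is fully home. I handed the job in at about 57 s of the 69 s allowed, and the sign-off gave no verdict.

- **Tube:** I pushed it down with closed fingers. The push was steady at about 2.1 N while it slid, then rose to about 5 N at TCP z 0.2165 m. So the cap carries about 3 N with its spring yielding about 1 mm, and the specimen's top is about 73 mm above the bench.
- **Lever:** I swung it round with at most about 8.4 N. A second push to 10.5 N met a solid stop: the tool moved only about 0.6 mm as the force climbed from 5 to 10.5 N, well under the 25 N limit.
- **Last pictures:** The lever tip is within about 1 pixel of its predicted home position in both the scene and side cameras. The tube top is within about 2 pixels of its pushed-down height. The arm is clear, and force readings are near zero.

**Checks that disagreed or failed:**
- The first lever push levelled off at 5.8 N, which did not prove it was home, so I made the second push.
- The network reported one false tube top in a wrist picture, which I rejected.
- The cap was not found in the last pictures that I checked for it, so its contact rests on the force reading and the tube height.

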